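# Lay out the kit tray

## Robot

A 7-joint arm with a two-finger parallel gripper is mounted at the origin on a cart in front of the work surface, level with it; the furniture and walls round the work are solid. World frame = base frame: x ahead of the robot, y to its left, z up, the work surface at z = 0. Lengths are in m, angles in rad, forces in N, time in s.
With the tool pointing down it reaches from about 0.35 to 0.9 m from the base axis. Payload 8.1 kg.
Tool frame: the origin (TCP) lies at the very end of the fingers, on their centre line; the grasp point (between the pads) lies 19 mm behind it (arm.tcp_to_grasp is the z of the grasp point in the tool frame, in m); z points along the fingers, y is the line along which they close (so a half turn about z gives the same grasp; the last joint's range is limited). The gripper opens to 92 mm and grips with 3 to 60 N. Pads are 19 mm wide; open, the fingers measure 130 mm over their backs; the gripper's body (75 mm by 190 mm) begins 47 mm behind the grasp point.
Start: joints at [-1.207, 0.434, 0.025, 1.573, -0.012, 1.134, -0.075], TCP at [0.281, 0.558, 0.227] pointing down, gripper open.
Joint ranges: [-2.62, 2.62], [-0.44, 2.09], [-1.27, 1.32], [0.08, 2.57], [-1.32, 4.46], [0.12, 2], [-2.74, 2.74]. Speed limits (rad/s): [2.22, 2.22, 3.01, 3.01, 3.14, 3.14, 3.14].

## Interface

Orientations are given as a rotation vector (axis times angle).
In Python, from cell import readout, vision, sign_off, arm gives the robot as it stands. The module is installed in compiled form; this text tells all that it offers.
- The arm moves only by the shell command python3 -m creep 'ROWS' [FORCE]. ROWS is JSON, a list of rows, each a list of 5 numbers: the shift along the tool's x, y, z in units of 4 cm (1.0 is 4 cm), then the turn about the tool's z in units of 4 degrees (1.0 is 4 degrees), then the opening, from 0 (shut) to 1 (fully open). A call has 1 to 12 rows; each row shifts and turns the commanded pose from where the row before left it, along the tool's axes as they then stand; what a row does not reach is not made up. A row lasts 1/8 s, in which the tool goes at most 62.5 mm and 10.7 degrees, less where a joint would pass 70% of its speed; a pose out of reach is approached as far as the arm can. A call with a number of a shift or a turn outside -1 to 1 is refused whole. A call with a gripper value outside its range is refused whole. The fingers move at their own pace and stop on an object; FORCE is the grip in N (left out, the last holds). Time passes only in rows, so rows that do not move let the fingers close. It gives the time, the measured TCP pose, the force, the opening and the grip force at its end, in the units of the state.
- readout.observe(): the state, without advancing time (a new reading comes with each control period).
- vision.get_image(name): name is "scene" or "top" or "wrist"; returns a dict with "pixels" (384x512x3 uint8, blue, green, red), "z_map" (384x512 float32, m along the optical axis (not along the pixel's ray), 0 where there is no reading), "camera_matrix" (3x3 intrinsics, pixels), "position" and "rotation" of the camera in the world. Camera axes: x right, y up, looking along -z (the intrinsics and any distortion apply to the point x, -y, -z); pixel columns grow to the right and rows downward; lengths in m; the calibration is good to about 2 mm. A picture is of the moment at which its call begins.
- sign_off(): hands the job in; it is judged then, once.
The state is a dict: "clock": time; "joints": joint angles; "dq": joint speeds; "joint_efforts": joint torques, N m; "position": TCP position; "ee_rot": TCP orientation; "force": force on the tool from outside, world axes, zero at the start; "ft_torque": the same for the moment, N m; "width": opening from 0.0 (shut) to 1.0 (fully open); "gripper_force": force on a finger pad.
Only numpy, scipy, OpenCV 4.12 (cv2) and the standard library are available. Lean on these libraries where they do the work, as an engineer would, in place of code of your own. Each camera call takes 0.05 s, during which the arm holds its last target. There are 200 camera calls.

## Task

Gather the kit into the wooden tray: lay the black punch, the larger of the two sharpening stones, the black ring die and the bright steel bush flat, each centred on its own blue painted shape in the tray, the punch and the stone lying along theirs. The bare steel punch and the smaller stone do not belong to the kit: leave them where they lie.

Things in the scene. Friction and masses are not known exactly. Their poses are not given: they have to be found in the camera images.
- black_punch: Black steel hole punch, a round bar lying down, 94 mm long along its x, 10 mm thick; origin under its middle, at table height. About 80 g.
- large_stone: The larger of two flat dark grey sharpening stones, 42 (x) x 78 (y) x 8 mm; origin at the centre of its underside. About 70 g.
- black_ring: Black steel ring die lying flat, 34 mm across, 9 mm high, with a hole; origin at the centre of its underside. About 50 g.
- steel_bush: Bright turned steel bush standing on its flat end, a short drum 40 mm across, 21 mm high, with a small hole in the top; origin at the centre of its underside. About 140 g.
- steel_punch: Bare grey steel hand punch, a look-alike that does not belong to the kit: 108 mm long along its x, 9 mm thick; origin under its middle.
- small_stone: The smaller of the two dark grey sharpening stones, which does not belong to the kit: 34 (x) x 55 (y) x 10 mm; origin at the centre of its underside.
- punch_plate: Pale wooden plate 102 (x) x 74 (y) x 5 mm, one of four lying two by two, in any order, in a fixed brown tray 236 x 188 mm (lip 14 mm above the table); plate x along the tray's long side. Origin under its centre, 6 mm above the table; top at 11 mm. Painted blue on its centre: a narrow bar with round ends, 102 x 16 mm, along the plate's x; place of the black punch.
- stone_plate: Pale wooden plate 102 (x) x 74 (y) x 5 mm, one of four lying two by two, in any order, in a fixed brown tray 236 x 188 mm (lip 14 mm above the table); plate x along the tray's long side. Origin under its centre, 6 mm above the table; top at 11 mm. Painted blue on its centre: a rectangle 86 x 50 mm, long side along the plate's x; place of the larger stone (so the stone's y lies along the plate's x).
- ring_plate: Pale wooden plate 102 (x) x 74 (y) x 5 mm, one of four lying two by two, in any order, in a fixed brown tray 236 x 188 mm (lip 14 mm above the table); plate x along the tray's long side. Origin under its centre, 6 mm above the table; top at 11 mm. Painted blue on its centre: a ring 42 mm across with a bare wooden spot 16 mm across in its middle; place of the black ring die.
- bush_plate: Pale wooden plate 102 (x) x 74 (y) x 5 mm, one of four lying two by two, in any order, in a fixed brown tray 236 x 188 mm (lip 14 mm above the table); plate x along the tray's long side. Origin under its centre, 6 mm above the table; top at 11 mm. Painted blue on its centre: a full disc 48 mm across; place of the steel bush.
Not all that is in view belongs to the job. What is shaped like the black_punch but green is not meant.

How it is judged:
By the outcome, as a careful person would: the job done as asked, in the order asked, and still so for the second after the job is handed in, with the robot touching nothing.
It also fails if it takes over 96 s, if anything falls off the work surface, if the arm or the gripper's body presses on something with over 40 N, if the wrist force passes 120 N, or if a joint passes its speed limit or range.

## Working session

There is one attempt and no reset: what is moved stays moved. The work goes in short steps, Python scripts to look and compute and a shell command to move; the robot and the scene stay as the last step left them, time stands still between calls to the robot, and variables do not carry over. Pictures are saved under pics/ and viewed, at most 14 in all, crops included, and the job is handed in when it is done.

```bash
mkdir -p pics
cat > h.py <<'E'
import numpy as np, cv2
from cell import readout, vision, sign_off, arm
from scipy.spatial.transform import Rotation as R
def grab(name, save=None):
    d=vision.get_image(name)
    if save: cv2.imwrite('pics/'+save,d['pixels'])
    np.savez('/tmp/'+name+'.npz',**{k:np.asarray(v) for k,v in d.items()})
    return d
def load(name): return np.load('/tmp/'+name+'.npz')
def ray(d,uv,h):
    K=np.asarray(d['camera_matrix']);Rm=np.asarray(d['rotation']);p=np.asarray(d['position'])
    if Rm.shape!=(3,3): Rm=R.from_rotvec(Rm).as_matrix()
    uv=np.atleast_2d(np.asarray(uv,float))
    q=(np.linalg.inv(K)@np.c_[uv,np.ones(len(uv))].T).T*[1,-1,-1]
    w=q@Rm.T
    return p+w*((h-p[2])/w[:,2])[:,None]
E
python3 - <<'E'
from h import *
for n in('top','scene'):
    d=grab(n,n+'0.png');print(d.keys(),d['camera_matrix'],d['position'],d['rotation'])
s=readout.observe();print({k:np.round(v,3) for k,v in s.items()}, arm.tcp_to_grasp, R.from_rotvec(s['ee_rot']).as_matrix().round(3))
E
```

```text
dict_keys(['pixels', 'z_map', 'camera_matrix', 'position', 'rotation']) [[476.99903823   0.         257.32447105]
 [  0.         476.99903823 194.20229286]
 [  0.           0.           1.        ]] [0.26404842 0.04563544 1.39561994] [ 0.11464107 -0.18841012 -1.56091504]
dict_keys(['pixels', 'z_map', 'camera_matrix', 'position', 'rotation']) [[493.19669235   0.         254.5108282 ]
 [  0.         493.19669235 190.53688464]
 [  0.           0.           1.        ]] [-0.52747538 -0.7115215   1.00590228] [ 0.84942212 -0.43979867 -0.92828533]
{'clock': np.float64(0.1), 'joints': array([-1.207,  0.435,  0.025,  1.574, -0.012,  1.134, -0.075]), 'dq': array([-0.   , -0.002, -0.001, -0.002,  0.   ,  0.002, -0.   ]), 'joint_efforts': array([ 3.0000e-03, -6.6912e+01,  9.8800e-01, -3.1515e+01, -6.1000e-02,
        3.7000e-02,  0.0000e+00]), 'position': array([0.281, 0.558, 0.226]), 'ee_rot': array([-7.270e-01, -3.056e+00,  2.000e-03]), 'force': array([ 0.187, -0.708, -0.642]), 'ft_torque': array([-0.004, -0.009,  0.032]), 'gripper_force': np.float64(0.0), 'width': np.float64(1.004)} -0.0188 [[-0.893  0.45  -0.001]
 [ 0.45   0.893 -0.001]
 [-0.    -0.001 -1.   ]]
```

View pics/top0.png

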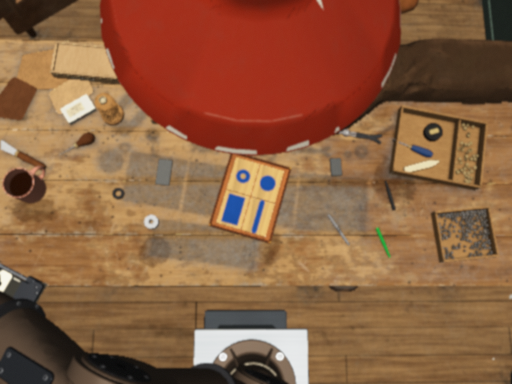

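View pics/scene0.png

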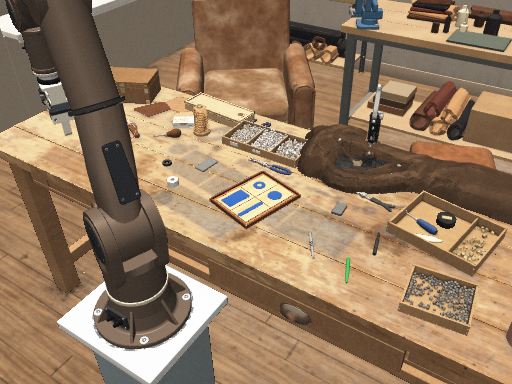

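The top view shows the large stone at (163,171), the ring at (118,193), the bush at (151,222), the tray at (251,197), the small stone at (336,167), the steel punch at (337,228), the black punch at (390,195) and the green decoy at (382,241). I'll confirm these in an enlarged crop and measure them.

Run:
```python
from h import *
d=load('top');im=d['pixels']
cv2.imwrite('pics/crop1.png',cv2.resize(im[140:265,95:415],None,fx=2.5,fy=2.5,interpolation=cv2.INTER_CUBIC))
z=d['z_map'];print('lamp z',[d['position'][2]-z[r,c] for r,c in((100,250),(145,260),(20,200))])
hsv=cv2.cvtColor(im,cv2.COLOR_BGR2HSV)
def an(mask,h,lab,amin=8):
    cs,_=cv2.findContours(mask.astype(np.uint8),cv2.RETR_EXTERNAL,cv2.CHAIN_APPROX_NONE)
    for c in cs:
        if cv2.contourArea(c)<amin: continue
        (cx,cy),(w,hh),a=cv2.minAreaRect(c)
        box=cv2.boxPoints(((cx,cy),(w+1,hh+1),a)); B=ray(d,box,h)
        e1=B[1]-B[0];e2=B[2]-B[1]
        L=max((e1,e2),key=np.linalg.norm);ang=np.degrees(np.arctan2(L[1],L[0]))%180
        print(lab,np.round((cx,cy),1),'xy',B.mean(0)[:2].round(4),'size mm',np.round([1e3*np.linalg.norm(e1),1e3*np.linalg.norm(e2)]),'long ang',round(ang,1))
roi=np.zeros(im.shape[:2],bool);roi[150:262,95:415]=1
H,S,V=[hsv[...,i].astype(int) for i in range(3)]
an(roi&(H>100)&(H<128)&(S>130),.011,'blue')
Z=z-0
P=ray(d,np.argwhere(np.ones_like(z))[:,::-1],0.0).reshape(*z.shape,3)
# height from depth
K=d['camera_matrix'];Rm=d['rotation'];
Rm=Rm if Rm.shape==(3,3) else R.from_rotvec(Rm).as_matrix()
uu,vv=np.meshgrid(np.arange(512),np.arange(384))
q=np.stack([(uu-K[0,2])/K[0,0]*z,-(vv-K[1,2])/K[0,0]*z,-z],-1)
W=q@Rm.T+d['position'];hh=W[...,2];np.save('/tmp/h.npy',hh)
for n,(u,v) in dict(lst=(163,171),sst=(336,167),ring=(115,193),bush=(155,222),bp=(390,195),plate=(235,230)).items(): print(n,im[v,u],hsv[v,u],hh[v,u].round(4), W[v,u].round(3))
def win(u,v,r): 
    m=np.zeros_like(roi);m[v-r:v+r,u-r:u+r]=1;return m
an(win(163,171,22)&(S<70),.008,'lst'); an(win(336,167,14)&(S<70),.01,'sst')
an(win(118,193,11)&(V<80),.009,'ring');an(win(151,222,12)&(S<60)&(V>110),.021,'bush')
an(win(390,195,20)&(V<80),.007,'bp');an(win(337,228,22)&(S<70),.005,'sp')
an(win(382,241,20)&(H>45)&(H<85)&(S>120),.005,'green')
```

```text
lamp z [np.float64(0.9858324297862), np.float64(0.9518812664942689), np.float64(1.0139640041785187)]
blue [257.6 216. ] xy [ 0.4702 -0.0207] size mm [96. 12.] long ang 164.2
blue [232.8 209. ] xy [0.4904 0.0524] size mm [82. 46.] long ang 164.5
blue [267. 183.] xy [ 0.5694 -0.0486] size mm [39. 40.] long ang 179.6
blue [242.5 176. ] xy [0.59   0.0244] size mm [36. 34.] long ang 90.7
lst [111 118 119] [ 26  17 119] 0.0044 [0.604 0.261 0.004]
sst [101 106 107] [ 25  14 107] 0.0127 [ 0.62  -0.257  0.013]
ring [ 56  81 103] [ 16 116 103] 0.0057 [0.536 0.398 0.006]
bush [214 217 218] [ 23   5 218] 0.0251 [0.449 0.275 0.025]
bp [47 52 57] [15 45 57] 0.0144 [ 0.536 -0.417  0.014]
plate [ 55 104 178] [ 12 176 178] 0.0087 [0.429 0.045 0.009]
lst [163.5 171.5] xy [0.6021 0.2586] size mm [83. 47.] long ang 172.3
sst [335.6 166.8] xy [ 0.622  -0.2565] size mm [35. 56.] long ang 3.1
ring [118. 193.] xy [0.5355 0.3882] size mm [32. 27.] long ang 90.5
bush [151.  221.5] xy [0.4505 0.2869] size mm [43. 41.] long ang 90.4
bp [389.2 194.9] xy [ 0.5374 -0.4171] size mm [14. 91.] long ang 13.0
bp [403. 176.] xy [ 0.5962 -0.4628] size mm [40.  9.] long ang 90.6
sp [340.7 226.5] xy [ 0.4415 -0.2668] size mm [ 36. 111.] long ang 36.3
green [382.7 241.9] xy [ 0.3963 -0.3907] size mm [13. 92.] long ang 21.0
```

View pics/crop1.png

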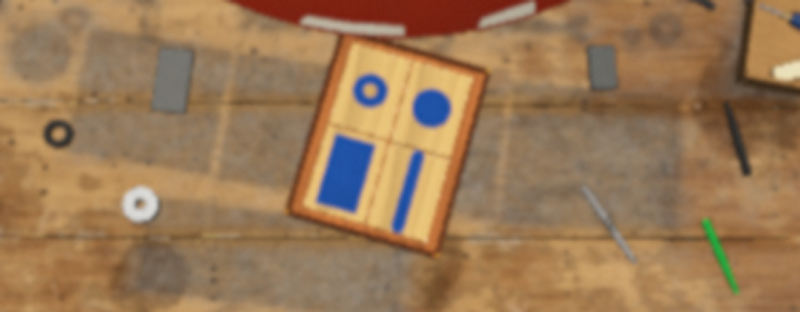

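The crop confirms the identities. The black punch is the dark bar at px (390,195); the green bar at (382,241) and the bare steel one at (340,226) are look-alikes. The larger stone, at (163,171), measures 83x47, against 56x35 for the small one at (336,167). The only loose black ring is at (118,193), and the bright drum is at (151,222).

I'll start moving: out from the base first, turning on the way.

```bash
cat >> h.py <<'E'
def plan(x,y,hd=None,z=None):
    s=readout.observe();p=np.array(s['position']);M=R.from_rotvec(s['ee_rot']).as_matrix()
    h0=np.degrees(np.arctan2(M[1,0],M[0,0]))%360
    if hd is None: hd=h0
    t=(h0-hd+180)%360-180
    a=np.radians(hd);ex=np.array([np.cos(a),np.sin(a)]);ey=np.array([np.sin(a),-np.cos(a)])
    D=np.array([x,y])-p[:2]
    print('t',round(s['clock'],2),'p',p.round(4),'hd',round(h0,1),'w',round(s['width'],3),'gf',round(s['gripper_force'],1),'F',np.round(s['force'],1))
    print(' turn',round(t/4,2),'then tool x,y units',round(D@ex/.04,2),round(D@ey/.04,2),'z units',None if z is None else round((p[2]-z)/.04,2))
E
python3 -m creep '[[-0.9,0.45,0,0,1],[-0.9,0.45,0,0,1],[-0.9,0.45,0,0,1],[-0.9,0.45,0,0,1],[-0.9,0.45,0,0,1],[-0.9,0.45,0,0,1],[0,0,0,-1,1],[0,0,0,-1,1],[0,0,0,-1,1],[0,0,0,-1,1],[0,0,0,-1,1],[0,0,0,-1,1]]' 15
python3 - <<'E'
from h import *
plan(.537,-.417,193,.15)
hh=np.load('/tmp/h.npy');d=load('top')
print('box h',hh[170:186,385:440].max(0).round(3))
E
```

```text
clock: 1.6
position: [0.5226, 0.5571, 0.226]
ee_rot: [-0.072, -3.14, 0.002]
force: [0.1, 0.4, 0.2]
width: 1.0
gripper_force: 0.0
t 1.6 p [0.5226 0.5571 0.226 ] hd 177.4 w 1.0 gf 0.0 F [0.1 0.4 0.2]
 turn -3.9 then tool x,y units 5.13 -23.81 z units 1.9
box h [0.013 0.015 0.008 0.007 0.007 0.017 0.027 0.037 0.041 0.04  0.039 0.041
 0.042 0.043 0.042 0.043 0.047 0.038 0.04  0.04  0.042 0.037 0.045 0.041
 0.046 0.043 0.046 0.043 0.042 0.039 0.042 0.04  0.042 0.041 0.04  0.046
 0.043 0.038 0.04  0.041 0.044 0.041 0.04  0.04  1.396 0.047 0.04  0.04
 0.041 0.042 0.039 0.041 0.04  0.04  0.041]
```

```bash
python3 -m creep '[[0,0,0,-1,1],[0,0,0,-1,1],[0,0,0,-1,1],[0,0,0,-0.9,1],[0.21,-0.99,0,0,1],[0.21,-0.99,0,0,1],[0.21,-0.99,0,0,1],[0.21,-0.99,0,0,1],[0.21,-0.99,0,0,1],[0.21,-0.99,0,0,1],[0.21,-0.99,0,0,1],[0.21,-0.99,0,0,1]]' >/dev/null
python3 -m creep '[[0.21,-0.99,0,0,1],[0.21,-0.99,0,0,1],[0.21,-0.99,0,0,1],[0.21,-0.99,0,0,1],[0.21,-0.99,0,0,1],[0.21,-0.99,0,0,1],[0.21,-0.99,0,0,1],[0.21,-0.99,0,0,1],[0.21,-0.99,0,0,1],[0.21,-0.99,0,0,1],[0.21,-0.99,0,0,1],[0.21,-0.99,0,0,1]]' >/dev/null
python3 -m creep '[[0.21,-0.99,0.2,0,0.5],[0.21,-0.99,0.5,0,0.5],[0.21,-0.99,0.5,0,0.5],[0.1,-0.9,0.5,0,0.5],[0,0,0,0,0.5],[0,0,0,0,0.5]]'
python3 - <<'E'
from h import *
plan(.537,-.417,193,.15)
d=grab('wrist','w1.png');print(d['position'],d['rotation'],d['camera_matrix'])
E
```

```text
clock: 5.35
position: [0.5412, -0.4087, 0.1585]
ee_rot: [0.352, -3.122, -0.002]
force: [-0.2, -0.7, -0.6]
width: 0.508
gripper_force: 0.0
t 5.35 p [ 0.5412 -0.4087  0.1585] hd 192.9 w 0.508 gf 0.0 F [-0.2 -0.7 -0.6]
 turn -0.03 then tool x,y units 0.15 -0.18 z units 0.21
[ 0.47207742 -0.42263308  0.31634238] [-0.18934425 -0.23935676  1.78348794] [[320.90912648   0.         257.97176784]
 [  0.         320.90912648 189.15954249]
 [  0.           0.           1.        ]]
```

View pics/w1.png

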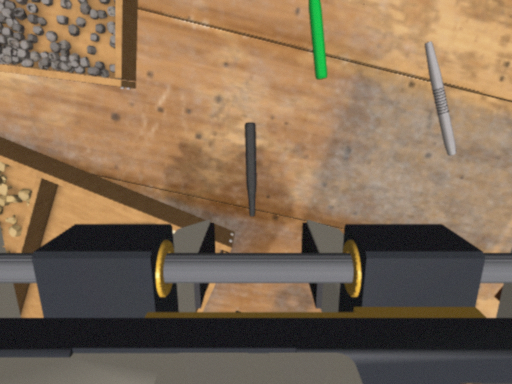

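The wrist view shows the black punch from (250,123) to (252,216), the green one at (318,40), the steel one at (440,100) and the box edge at lower left. I'll measure the punch from here.

```bash
cat >> h.py <<'E'
def bar(d,m,h,box=None):
    if box: 
        b=np.zeros(m.shape,bool);b[box[1]:box[3],box[0]:box[2]]=1;m=m&b
    cs,_=cv2.findContours(m.astype(np.uint8),cv2.RETR_EXTERNAL,cv2.CHAIN_APPROX_NONE)
    c=max(cs,key=cv2.contourArea)
    W=(ray(d,c[:,0,:].astype(float),h)[:,:2]*1e3).astype(np.float32)
    (cx,cy),(w,l),a=cv2.minAreaRect(W)
    B=cv2.boxPoints(((cx,cy),(w,l),a));e=max(B[1]-B[0],B[2]-B[1],key=np.linalg.norm)
    print('c',round(cx/1e3,4),round(cy/1e3,4),'size',round(w,1),round(l,1),'ang',round(np.degrees(np.arctan2(e[1],e[0]))%180,1),'pxrect',cv2.boundingRect(c))
    return cx/1e3,cy/1e3
E
python3 - <<'E'
from h import *
d=load('wrist');im=d['pixels'];V=im.max(2)
for t in (70,85):
    x,y=bar(d,V<t,.005,(225,105,280,222))
plan(x,y,193,.002)
E
```

```text
c 0.5381 -0.4176 size 91.7 3.1 ang 14.1 pxrect (246, 123, 5, 92)
c 0.5379 -0.4147 size 92.9 9.3 ang 13.5 pxrect (245, 123, 11, 93)
t 5.4 p [ 0.5417 -0.4083  0.159 ] hd 192.9 w 0.501 gf 0.0 F [-0. -0. -0.]
 turn -0.02 then tool x,y units 0.13 -0.14 z units 3.92
```

```bash
python3 -m creep '[[0.13,-0.14,0.9,-0.15,0.5],[0,0,0.9,0,0.5],[0,0,0.9,0,0.5],[0,0,0.7,0,0.5],[0,0,0.3,0,0.4],[0,0,0.15,0,0.4],[0,0,0,0,0.4],[0,0,0,0,0.4]]' 20
python3 -c "
from h import *
plan(.538,-.415,193.5,.002)"
```

```text
clock: 6.4
position: [0.5379, -0.4166, 0.0059]
ee_rot: [-0.368, 3.119, -0.002]
force: [-0.3, -0.0, 0.2]
width: 0.399
gripper_force: 0.0
t 6.4 p [ 0.5379 -0.4166  0.0059] hd 193.5 w 0.399 gf 0.0 F [-0.3 -0.   0.2]
 turn -0.01 then tool x,y units -0.01 0.04 z units 0.1
```

```bash
python3 -m creep '[[0,0.04,0.09,0,0.4],[0,0,0,0,0.05],[0,0,0,0,0],[0,0,0,0,0],[0,0,0,0,0],[0,0,0,0,0],[0,0,-0.5,0,0],[0,0,-0.9,0,0],[0,0,-0.9,0,0],[0,0,-0.7,0,0]]' 20
python3 -c "
from h import *
plan(.4702,-.0207,164.3,.03)"
```

```text
clock: 7.65
position: [0.5373, -0.4149, 0.1242]
ee_rot: [-0.368, 3.118, -0.002]
force: [0.1, 0.6, -0.9]
width: 0.108
gripper_force: 20.0
t 7.65 p [ 0.5373 -0.4149  0.1242] hd 193.4 w 0.108 gf 20.0 F [ 0.1  0.6 -0.9]
 turn 7.29 then tool x,y units 4.28 9.03 z units 2.36
```

```bash
python3 -m creep '[[0,0,0,1,0],[0,0,0,1,0],[0,0,0,1,0],[0,0,0,1,0],[0,0,0,1,0],[0,0,0,1,0],[0,0,0,1,0],[0,0,0,0.3,0],[0.43,0.9,0,0,0],[0.43,0.9,0,0,0],[0.43,0.9,0,0,0],[0.43,0.9,0,0,0]]' >/dev/null
python3 -m creep '[[0.43,0.9,0,0,0],[0.43,0.9,0,0,0],[0.43,0.9,0,0,0],[0.43,0.9,-0.2,0,0],[0.43,0.9,-0.2,0,0],[0.43,0.9,-0.2,0,0],[0,0,0,0,0],[0,0,0,0,0]]' >/dev/null
python3 - <<'E'
from h import *
plan(.4702,-.0207,164.3,.03)
grab('wrist','w2.png')
E
```

```text
t 10.15 p [ 0.4693 -0.022   0.1456] hd 164.3 w 0.109 gf 20.0 F [ 0.6 -0.2 -1.5]
 turn -0.0 then tool x,y units -0.01 0.04 z units 2.89
```

View pics/w2.png

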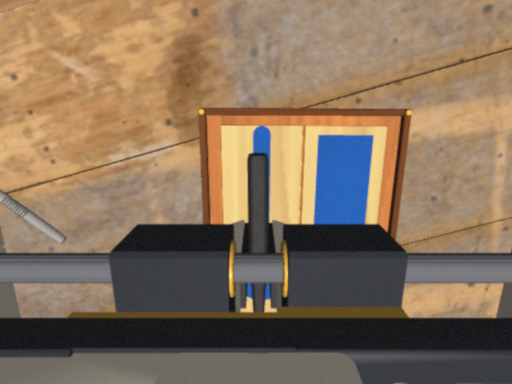

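The wrist view shows the held punch from (258,153) down, over the blue bar whose end is at (262,126). The stone rectangle is on the right, spanning columns 316–372 with its top at row 135.

Run:
```python
from h import *
d=load('wrist');im=d['pixels'];hsv=cv2.cvtColor(im,cv2.COLOR_BGR2HSV).astype(int)
blue=(hsv[...,0]>100)&(hsv[...,0]<128)&(hsv[...,1]>130)
a=np.radians(164.3);ex=np.array([np.cos(a),np.sin(a)]);ey=np.array([np.sin(a),-np.cos(a)])
def row(m,r,c0,c1,h):
    c=np.flatnonzero(m[r,c0:c1])+c0
    L,Rr=ray(d,[[c[0]-.5,r],[c[-1]+.5,r]],h)[:,:2];return L,Rr
for r in (132,138,144,150): 
    L,Q=row(blue,r,240,290,.011);m=(L+Q)/2;print('bar',r,(m@ey).round(4),np.linalg.norm(L-Q).round(4))
for r in (150,180,210): 
    L,Q=row(blue,r,300,390,.011);m=(L+Q)/2;print('stone',r,(m@ey).round(4),(m@ex).round(4),np.linalg.norm(L-Q).round(4))
rr=np.flatnonzero(blue[:,262])[0]-.5;P=ray(d,[[262,rr]],.011)[0,:2];print('bar end',rr,'center x',P@ex-.051,)
rr=np.flatnonzero(blue[:,345])[0]-.5;P=ray(d,[[345,rr]],.011)[0,:2];print('stone end',rr,'center x',P@ex-.043)
blk=im.max(2)<80
for r in (160,180,200,215):
    L,Q=row(blk,r,240,280,.149);m=(L+Q)/2;print('punch',r,(m@ey).round(4),(m@ex).round(4),np.linalg.norm(L-Q).round(4))
rr=np.flatnonzero(blk[140:,258])[0]+139.5;P=ray(d,[[258,rr]],.149)[0,:2];print('punch end',rr,'center x',P@ex-.047)
for n,q in dict(tcp=readout.observe()['position'][:2],bar=(.4702,-.0207),stone=(.4904,.0524)).items(): print(n,np.dot(q,ex).round(4),np.dot(q,ey).round(4))
```

```text
bar 132 0.1104 0.0135
bar 138 0.1108 0.0145
bar 144 0.1108 0.0146
bar 150 0.1108 0.0146
stone 150 0.1863 -0.429 0.0485
stone 180 0.1869 -0.4572 0.0488
stone 210 0.1865 -0.4869 0.0491
bar end 125.5 center x -0.45797215052333423
stone end 135.5 center x -0.45887332421821553
punch 160 0.1073 -0.4137 0.0097
punch 180 0.1073 -0.4237 0.0099
punch 200 0.1076 -0.434 0.0096
punch 215 0.1076 -0.442 0.0097
punch end 152.5 center x -0.45698421962215685
tcp -0.4578 0.1053
bar -0.4583 0.1073
stone -0.4579 0.1831
```

```bash
python3 -m creep '[[-0.01,0.06,0.8,0,0],[0,0,0.8,0,0],[0,0,0.7,0,0],[0,0,0.4,0,0],[0,0,0.2,0,0],[0,0,0,0,0],[0,0,0,0,0]]' >/dev/null
python3 - <<'E'
from h import *
plan(.4702,-.0207,164.3,.0135)
d=grab('wrist','w3.png');im=d['pixels'];hsv=cv2.cvtColor(im,cv2.COLOR_BGR2HSV).astype(int)
blue=(hsv[...,0]>100)&(hsv[...,0]<128)&(hsv[...,1]>130)
a=np.radians(164.3);ex=np.array([np.cos(a),np.sin(a)]);ey=np.array([np.sin(a),-np.cos(a)])
print(np.asarray(readout.observe()['position'][:2])@ey)
blk=im.max(2)<80
for r in range(60,216,10):
    b=np.flatnonzero(blue[r,225:290])+225;k=np.flatnonzero(blk[r,225:290])+225
    o=[r]
    for c,h in((b,.011),(k,.034)):
        if len(c)>2:
            W=ray(d,[[c[0]-.5,r],[c[-1]+.5,r]],h)[:,:2];o+=[c[0],c[-1],(W.mean(0)@ey).round(4),(W.mean(0)@ex).round(4),np.linalg.norm(W[0]-W[1]).round(4)]
    print(o)
E
```

```text
t 11.07 p [ 0.4706 -0.0196  0.0297] hd 164.2 w 0.103 gf 20.0 F [ 0.7  0.5 -0.3]
 turn -0.02 then tool x,y units 0.0 -0.03 z units 0.41
0.1086332398131511
[60]
[70]
[80]
[90]
[100]
[110]
[120]
[130]
[140, np.int64(256), np.int64(262), np.float64(0.1109), np.float64(-0.4071), np.float64(0.0038)]
[150, np.int64(246), np.int64(271), np.float64(0.1106), np.float64(-0.4126), np.float64(0.0143)]
[160, np.int64(245), np.int64(272), np.float64(0.1106), np.float64(-0.4182), np.float64(0.0156), np.int64(248), np.int64(267), np.float64(0.11), np.float64(-0.4141), np.float64(0.0097)]
[170, np.int64(246), np.int64(271), np.float64(0.1106), np.float64(-0.4239), np.float64(0.0146), np.int64(248), np.int64(267), np.float64(0.11), np.float64(-0.419), np.float64(0.0098)]
[180, np.int64(246), np.int64(271), np.float64(0.1106), np.float64(-0.4296), np.float64(0.0147), np.int64(248), np.int64(267), np.float64(0.11), np.float64(-0.4241), np.float64(0.0098)]
[190, np.int64(246), np.int64(271), np.float64(0.1106), np.float64(-0.4355), np.float64(0.0148), np.int64(248), np.int64(267), np.float64(0.11), np.float64(-0.4292), np.float64(0.0099)]
[200, np.int64(246), np.int64(271), np.float64(0.1105), np.float64(-0.4415), np.float64(0.015), np.int64(248), np.int64(267), np.float64(0.11), np.float64(-0.4344), np.float64(0.01)]
[210, np.int64(246), np.int64(271), np.float64(0.1105), np.float64(-0.4476), np.float64(0.0151), np.int64(249), np.int64(267), np.float64(0.1102), np.float64(-0.4396), np.float64(0.0096)]
```

View pics/w3.png

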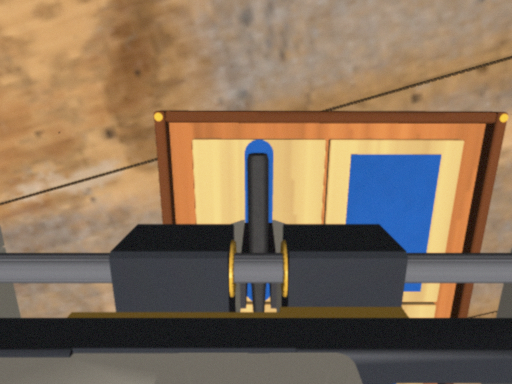

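The punch is on the bar to within about 0.5 mm: the bar spans columns 246–271 and the punch 248–267. I'll lower, release and lift.

```bash
python3 -m creep '[[0,0.01,0.2,0,0],[0,0,0.17,0,0],[0,0,0.04,0,0],[0,0,0,0,0],[0,0,0,0,0.15],[0,0,0,0,0.3],[0,0,0,0,0.35],[0,0,-0.4,0,0.35],[0,0,-0.8,0,0.35],[0,0,-0.9,0,0.5],[0,0,-0.9,0,0.7],[0,0,-0.5,0,0.8]]'
python3 -c "
from h import *
d=grab('wrist','w4.png')
plan(.602,.2586,172.3,.13)"
```

```text
clock: 12.62
position: [0.4708, -0.0189, 0.1546]
ee_rot: [0.43, 3.11, 0.001]
force: [0.1, 1.0, 0.4]
width: 0.626
gripper_force: 0.0
t 12.68 p [ 0.4718 -0.0189  0.1563] hd 164.2 w 0.67 gf 0.0 F [ 0.2 -0.3  1.1]
 turn -2.02 then tool x,y units -2.3 7.31 z units 0.66
```

View pics/w4.png

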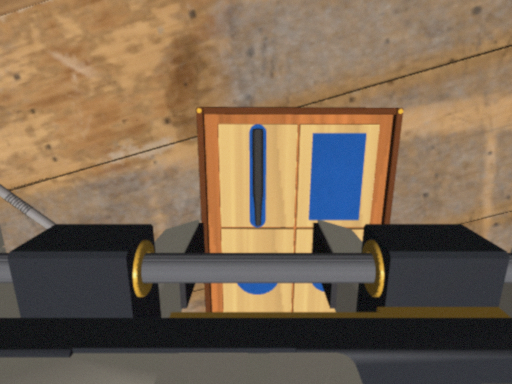

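The punch lies centred on its bar, running (258,128)–(258,223). Next is the stone.

```bash
python3 -m creep '[[0,0,0,-1,0.85],[0,0,0,-1,0.85],[-0.29,0.91,0,0,0.85],[-0.29,0.91,0,0,0.85],[-0.29,0.91,0,0,0.85],[-0.29,0.91,0,0,0.85],[-0.29,0.91,0,0,0.85],[-0.29,0.91,0,0,0.85],[-0.29,0.91,0,0,0.85],[-0.29,0.91,0,0,0.85],[0,0,0,0,0.85],[0,0,0,0,0.85]]' >/dev/null
python3 - <<'E'
from h import *
d=grab('wrist','w5.png');im=d['pixels'];hsv=cv2.cvtColor(im,cv2.COLOR_BGR2HSV)
x,y=bar(d,(hsv[...,1]<50)&(hsv[...,2]>60),.008,(190,90,325,228))
plan(x,y,172.3,.002)
print(np.unique(hsv[150:200:20,240:270:10].reshape(-1,3),axis=0)[:4])
E
```

```text
c 0.6024 0.2624 size 41.0 76.9 ang 173.5 pxrect (241, 139, 44, 78)
t 14.22 p [0.6012 0.2557 0.1523] hd 172.2 w 0.852 gf 0.0 F [0.2 0.4 0.7]
 turn -0.03 then tool x,y units -0.01 0.17 z units 3.76
[[ 15  76 150]
 [ 15  82 106]
 [ 16  91 129]
 [ 20  13 119]]
```

View pics/w5.png

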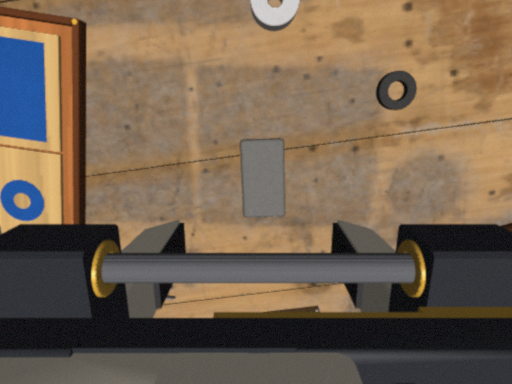

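The stone is clearly in view at (263,178) px; I'll grasp it.

```bash
python3 -m creep '[[-0.01,0.12,0.9,-0.3,0.85],[0,0,0.9,0,0.8],[0,0,0.9,0,0.75],[0,0,0.6,0,0.7],[0,0,0.3,0,0.7],[0,0,0.14,0,0.7],[0,0,0,0,0.6],[0,0,0,0,0.3],[0,0,0,0,0.3],[0,0,0,0,0.3],[0,0,0,0,0.3]]' 20
python3 -c "
from h import *
plan(.4904,.0524,164.3,.1)"
```

```text
clock: 15.6
position: [0.603, 0.2621, 0.0039]
ee_rot: [0.179, 3.135, 0.001]
force: [-0.4, -1.0, 6.8]
width: 0.453
gripper_force: 20.0
t 15.6 p [0.603  0.2621 0.0039] hd 173.5 w 0.453 gf 20.0 F [-0.4 -1.   6.8]
 turn 2.29 then tool x,y units 1.29 -5.81 z units -2.4
```

```bash
python3 -m creep '[[0,0,-0.4,0,0.3],[0,0,-0.8,0,0.3],[0,0,-0.8,0,0.3],[0,0,-0.2,1,0.3],[0,0,0,1,0.3],[0,0,0,0.3,0.3],[0.21,-0.95,0,0,0.3],[0.21,-0.95,0,0,0.3],[0.21,-0.95,0,0,0.3],[0.21,-0.95,0,0,0.3],[0.21,-0.95,0,0,0.3],[0.2,-0.95,0,0,0.3]]' >/dev/null
python3 -m creep '[[0,0,0.5,0,0.3],[0,0,0.5,0,0.3],[0,0,0,0,0.3],[0,0,0,0,0.3]]' >/dev/null
cat >> h.py <<'E'
def frame(hd=164.3):
    a=np.radians(hd);return np.array([np.cos(a),np.sin(a)]),np.array([np.sin(a),-np.cos(a)])
def rows(d,m,rs,c0,c1,h,lab):
    ex,ey=frame()
    for r in rs:
        c=np.flatnonzero(m[r,c0:c1])+c0
        if len(c)>2:
            W=ray(d,[[c[0]-.5,r],[c[-1]+.5,r]],h)[:,:2];print(lab,r,c[0],c[-1],'ey',(W.mean(0)@ey).round(4),'ex',(W.mean(0)@ex).round(4),'w',np.linalg.norm(W[0]-W[1]).round(4))
def masks(d):
    hsv=cv2.cvtColor(d['pixels'],cv2.COLOR_BGR2HSV).astype(int);H,S,V=[hsv[...,i] for i in range(3)]
    return (H>100)&(H<128)&(S>130), S<50, V<80
E
python3 - <<'E'
from h import *
plan(.4906,.0537,164.3,.015)
d=grab('wrist','w6.png');b,g,k=masks(d);z=readout.observe()['position'][2]
rows(d,b,range(120,220,20),190,330,.011,'blue')
rows(d,g,range(120,220,20),190,330,z+.004,'stone')
E
```

```text
t 17.6 p [0.4928 0.0561 0.0517] hd 164.3 w 0.454 gf 20.0 F [ 0.6  0.5 -1. ]
 turn -0.01 then tool x,y units 0.04 -0.07 z units 0.92
blue 160 215 293 ey 0.1866 ex -0.423 w 0.0494
stone 180 217 298 ey 0.1888 ex -0.425 w 0.0404
stone 200 218 297 ey 0.1888 ex -0.4353 w 0.0401
```

View pics/w6.png

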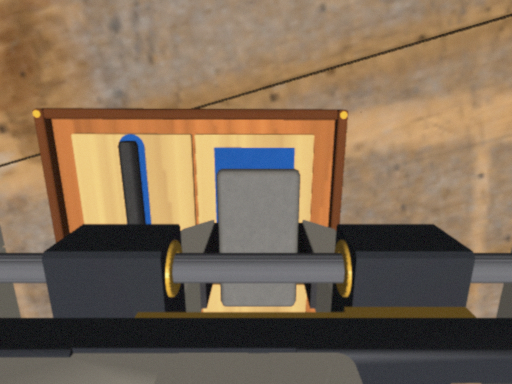

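The stone is held over its rectangle, about 2.5 mm to the right of centre. I'll correct, descend and recheck.

```bash
python3 -m creep '[[0.04,-0.065,0.3,0,0.3],[0,0,0.3,0,0.3],[0,0,0.1,0,0.3],[0,0,0,0,0.3]]' >/dev/null
python3 - <<'E'
from h import *
ex,ey=frame()
plan(.4906,.0537,164.3,.015)
d=grab('wrist','w7.png');b,g,k=masks(d);z=readout.observe()['position'][2]
rows(d,b,range(140,220,8),190,330,.011,'blue')
rows(d,g,range(160,220,20),190,330,z+.004,'stone')
for m,h,o in((b,.011,.043),(g,z+.004,.039)):
    c=np.flatnonzero(m[120:,256])[0]+119.5; print(c,ray(d,[[256,c]],h)[0,:2]@ex-o)
E
```

```text
t 18.15 p [0.4899 0.0538 0.0226] hd 164.2 w 0.45 gf 20.0 F [ 0.5 -0.1 -1.3]
 turn -0.01 then tool x,y units -0.02 0.0 z units 0.19
blue 164 214 304 ey 0.1867 ex -0.4178 w 0.0488
blue 172 214 304 ey 0.1867 ex -0.4222 w 0.0491
blue 180 214 303 ey 0.1864 ex -0.4266 w 0.0489
blue 188 214 303 ey 0.1864 ex -0.4311 w 0.0492
blue 196 215 303 ey 0.1867 ex -0.4357 w 0.049
blue 204 215 302 ey 0.1864 ex -0.4403 w 0.0488
blue 212 215 302 ey 0.1864 ex -0.445 w 0.0491
stone 180 213 299 ey 0.1852 ex -0.4228 w 0.0428
stone 200 218 304 ey 0.1876 ex -0.4331 w 0.0435
159.5 -0.45836248636540083
168.5 -0.45601304433179524
```

```bash
python3 -m creep '[[-0.01,0,0.12,0,0.3],[0,0,0.08,0,0.3],[0,0,0,0,0.3],[0,0,0,0,0.5],[0,0,0,0,0.58],[0,0,0,0,0.58],[0,0,-0.3,0,0.58],[0,0,-0.8,0,0.58],[0,0,-0.9,0,0.7],[0,0,-0.9,0,0.7],[0,0,-0.5,0,0.7],[0,0,0,0,0.7]]'
python3 - <<'E'
from h import *
ex,ey=frame()
d=grab('wrist','w8.png');b,g,k=masks(d)
rows(d,b,range(120,225,16),290,330,.011,'bR');
x,y=bar(d,g,.019,(225,105,290,228));print('stone',np.dot((x,y),ex),np.dot((x,y),ey))
x,y=bar(d,b|g,.011,(200,105,310,228));print('blue',np.dot((x,y),ex),np.dot((x,y),ey))
plan(.5355,.3882,None,.13)
E
```

```text
clock: 19.7
position: [0.4917, 0.054, 0.1532]
ee_rot: [0.43, 3.108, 0.003]
force: [-0.3, 0.1, -0.4]
width: 0.703
gripper_force: 0.0
c 0.4901 0.0558 size 40.4 74.8 ang 164.2 pxrect (235, 138, 45, 79)
stone -0.456756936568316 0.18630654758566745
c 0.4918 0.0555 size 50.3 85.7 ang 164.2 pxrect (231, 133, 54, 88)
blue -0.4584768992106575 0.18649476691432051
t 19.75 p [0.4909 0.0539 0.1519] hd 164.3 w 0.703 gf 0.0 F [-0.7 -0.6 -0.5]
 turn 0.0 then tool x,y units 1.19 8.35 z units 0.55
```

View pics/w8.png

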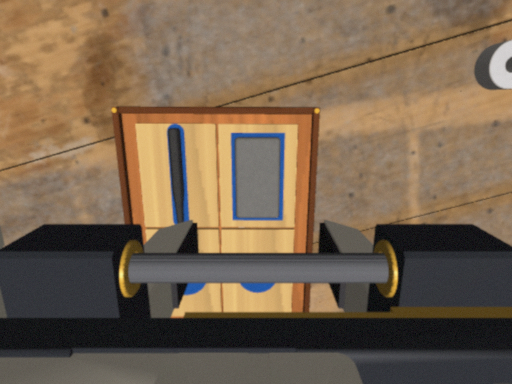

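The stone is centred at (258,177) with an even blue border. Next is the ring.

```bash
python3 -m creep '[[0.13,0.93,0,0,0.7],[0.13,0.93,0,0,0.7],[0.13,0.93,0,0,0.7],[0.13,0.93,0,0,0.7],[0.13,0.93,0,0,0.7],[0.13,0.93,0,0,0.7],[0.13,0.93,0,0,0.7],[0.13,0.93,0,0,0.7],[0.13,0.93,0,0,0.7],[0,0,0,0,0.7],[0,0,0,0,0.7]]' >/dev/null
python3 - <<'E'
from h import *
d=grab('wrist','w9.png');b,g,k=masks(d)
x,y=bar(d,k,.009,(200,100,315,224))
plan(x,y,None,.002)
E
```

```text
c 0.5367 0.3933 size 31.6 33.4 ang 164.3 pxrect (246, 161, 34, 35)
t 21.18 p [0.5364 0.387  0.1503] hd 164.2 w 0.698 gf 0.0 F [-0.7 -0.  -0.2]
 turn 0.0 then tool x,y units 0.04 0.15 z units 3.71
```

View pics/w9.png

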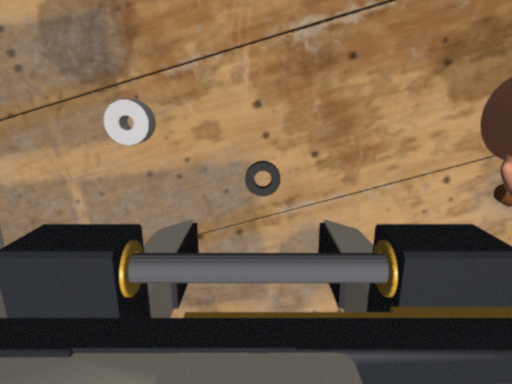

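The ring is at (263,178) and the mug on the right is well clear of the gripper. I'll grasp it.

```bash
python3 -m creep '[[0.03,0.11,0.9,0,0.7],[0,0,0.9,0,0.65],[0,0,0.9,0,0.6],[0,0,0.6,0,0.6],[0,0,0.25,0,0.6],[0,0,0.14,0,0.6],[0,0,0,0,0.5],[0,0,0,0,0.2],[0,0,0,0,0.2],[0,0,0,0,0.2],[0,0,0,0,0.2]]' 20
python3 -c "
from h import *
plan(.590,.0254,164.3,.12)"
```

```text
clock: 22.55
position: [0.5369, 0.3936, 0.0043]
ee_rot: [0.43, 3.111, 0.001]
force: [-1.3, -0.9, 5.0]
width: 0.346
gripper_force: 20.6
t 22.55 p [0.5369 0.3936 0.0043] hd 164.2 w 0.346 gf 20.6 F [-1.3 -0.9  5. ]
 turn -0.01 then tool x,y units -3.77 -8.5 z units -2.89
```

```bash
python3 -m creep '[[0,0,-0.5,0,0.2],[0,0,-0.9,0,0.2],[0,0,-0.9,0,0.2],[-0.42,-0.94,0,0,0.2],[-0.42,-0.94,0,0,0.2],[-0.42,-0.94,0,0,0.2],[-0.42,-0.94,0,0,0.2],[-0.42,-0.94,0,0,0.2],[-0.42,-0.94,0,0,0.2],[-0.42,-0.94,0,0,0.2],[-0.42,-0.94,0,0,0.2],[-0.41,-0.94,0,0,0.2]]' >/dev/null
python3 -m creep '[[0,0,0.4,0,0.2],[0,0,0.5,0,0.2],[0,0,0,0,0.2],[0,0,0,0,0.2]]' >/dev/null
python3 - <<'E'
from h import *
plan(.5904,.0257,164.3,.0153)
d=grab('wrist','w10.png')
E
```

```text
t 24.55 p [0.5901 0.0275 0.0603] hd 164.3 w 0.35 gf 20.4 F [-0.4 -0.2  0.1]
 turn 0.0 then tool x,y units -0.02 -0.04 z units 1.12
```

View pics/w10.png

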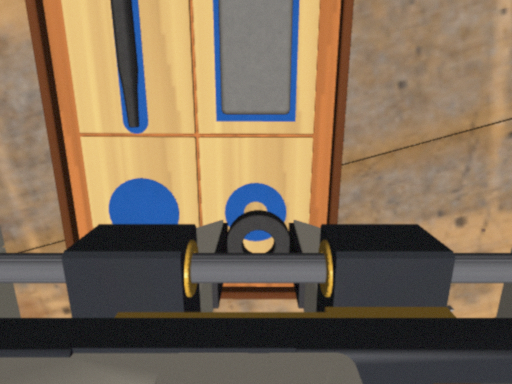

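The held ring is at (259,238) px over the blue ring at (256,213), and the blue disc is at (145,212). I'll fit circles to get the offset.

```bash
cat >> h.py <<'E'
from scipy.optimize import least_squares
def circ(d,m,box,h,rad,lab):
    # outer upper arc: first mask pixel per column
    ex,ey=frame();P=[]
    for c in range(box[0],box[2]):
        r=np.flatnonzero(m[box[1]:box[3],c])
        if len(r): P.append((c,r[0]+box[1]-.5))
    W=ray(d,P,h)[:,:2];W=np.c_[W@ex,W@ey]
    s=least_squares(lambda p:np.hypot(*(W-p[:2]).T)-p[2],[*(W.mean(0)-[.01,0]),rad],loss='soft_l1',f_scale=.0005).x
    s2=least_squares(lambda p:np.hypot(*(W-p).T)-rad,s[:2],loss='soft_l1',f_scale=.0005).x
    print(lab,'free ex,ey,r',s.round(4),'fixed',s2.round(4))
E
python3 - <<'E'
from h import *
d=load('wrist');b,g,k=masks(d);z=readout.observe()['position'][2]
circ(d,b,(230,170,284,210),.011,.021,'blue ring')
circ(d,b,(113,165,177,218),.011,.024,'disc')
circ(d,k,(230,205,290,225),z+.0047,.017,'held')
ex,ey=frame();p=readout.observe()['position'][:2];print('tcp',p@ex,p@ey)
x,y=bar(d,b|g,.011,(205,0,305,125))
E
```

```text
blue ring free ex,ey,r [-0.5619  0.1859  0.0203] fixed [-0.5627  0.1859]
disc free ex,ey,r [-0.5614  0.11    0.0232] fixed [-0.5623  0.1099]
held free ex,ey,r [-0.5581  0.1878  0.0163] fixed [-0.5589  0.1878]
tcp -0.5608577557495574 0.18603913127633584
c 0.4998 0.0531 size 50.3 68.4 ang 164.2 pxrect (213, 0, 87, 122)
```

```bash
python3 -m creep '[[-0.03,-0.04,0.5,0,0.2],[0,0,0.4,0,0.2],[0,0,0.05,0,0.2],[0,0,0,0,0.2]]' >/dev/null
python3 - <<'E'
from h import *
plan(.5904,.0257,164.3,.0153)
d=grab('wrist','w11.png');b,g,k=masks(d);z=readout.observe()['position'][2]
circ(d,b,(235,170,282,220),.011,.021,'blue ring')
circ(d,k,(225,195,295,228),z+.0047,.017,'held')
ex,ey=frame();p=readout.observe()['position'][:2];print('tcp',p@ex,p@ey)
cv2.imwrite('pics/w11c.png',cv2.resize(d['pixels'][150:340,150:370],None,fx=2.5,fy=2.5))
E
```

```text
t 25.1 p [0.5906 0.0249 0.0218] hd 164.3 w 0.35 gf 20.4 F [ 0.9 -0.  -0.7]
 turn -0.01 then tool x,y units 0.01 0.02 z units 0.16
blue ring free ex,ey,r [-0.5624  0.1859  0.021 ] fixed [-0.5625  0.1859]
held free ex,ey,r [-0.5609  0.1857  0.0177] fixed [-0.5601  0.1857]
tcp -0.5620313897045127 0.18382948124630974
```

View pics/w11c.png

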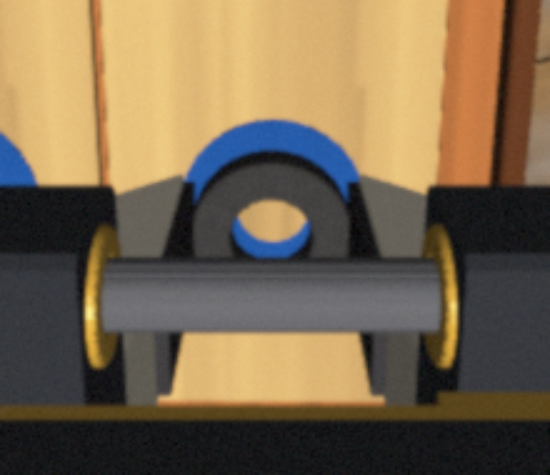

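The ring is centred laterally; lengthwise, the visible side wall accounts for the apparent offset. I'll set it down, lift and verify.

```bash
python3 -m creep '[[0,0.01,0.1,0,0.2],[0,0,0.06,0,0.2],[0,0,0,0,0.2],[0,0,0,0,0.4],[0,0,0,0,0.5],[0,0,0,0,0.5],[0,0,-0.3,0,0.5],[0,0,-0.8,0,0.5],[0,0,-0.9,0,0.6],[0,0,-0.9,0,0.7],[0,0,-0.5,0,0.7],[0,0,0,0,0.7]]'
python3 - <<'E'
from h import *
ex,ey=frame()
d=grab('wrist','w12.png');b,g,k=masks(d)
circ(d,b,(235,130,282,176),.011,.021,'blue up')
x,y=bar(d,k,.02,(225,140,290,220));print('ring',np.dot((x,y),ex),np.dot((x,y),ey))
x,y=bar(d,b|k,.011,(215,130,310,226));print('blue',np.dot((x,y),ex),np.dot((x,y),ey))
plan(.4505,.2869,None,.13)
cv2.imwrite('pics/w12c.png',cv2.resize(d['pixels'][100:230,130:350],None,fx=2.5,fy=2.5))
E
```

```text
clock: 26.65
position: [0.5918, 0.0252, 0.1534]
ee_rot: [0.43, 3.108, 0.002]
force: [-0.3, -0.5, 0.5]
width: 0.7
gripper_force: 0.0
blue up free ex,ey,r [-0.5619  0.186   0.02  ] fixed [-0.563  0.186]
c 0.5911 0.027 size 30.9 32.6 ang 164.2 pxrect (241, 162, 34, 35)
ring -0.5617093696868525 0.18598195091576133
c 0.5909 0.0271 size 39.5 38.4 ang 74.2 pxrect (237, 157, 42, 40)
blue -0.5615074971679833 0.18599008961583866
t 26.7 p [0.5909 0.0252 0.152 ] hd 164.2 w 0.696 gf 0.0 F [-0.4  0.1 -0.8]
 turn 0.0 then tool x,y units 5.16 5.34 z units 0.55
```

View pics/w12c.png

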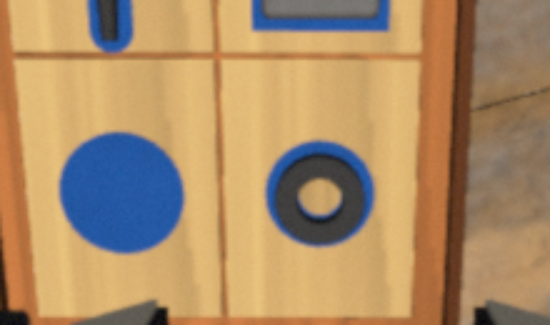

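The ring sits centred on its blue ring (crop (320,197) within (320,193)). All my picture views are now used, so I'll do the bush from measurements alone.

```bash
python3 -m creep '[[0.86,0.89,0,0,0.7],[0.86,0.89,0,0,0.7],[0.86,0.89,0,0,0.7],[0.86,0.89,0,0,0.7],[0.86,0.89,0,0,0.7],[0.86,0.89,0,0,0.75],[0,0,0,0,0.75],[0,0,0,0,0.75]]' >/dev/null
python3 - <<'E'
from h import *
d=grab('wrist');b,g,k=masks(d)
V=d['pixels'].min(2)
for t in (150,180):
    x,y=bar(d,(V>t)&g,.021,(190,90,325,226))
plan(x,y,None,.006)
E
```

```text
c 0.4525 0.2917 size 38.6 38.5 ang 29.2 pxrect (242, 163, 43, 42)
c 0.4524 0.2917 size 37.1 38.1 ang 164.3 pxrect (243, 163, 41, 41)
t 27.75 p [0.4502 0.2855 0.1505] hd 164.2 w 0.749 gf 0.0 F [ 0.6 -0.   1.1]
 turn 0.0 then tool x,y units -0.01 0.17 z units 3.61
```

```bash
python3 -m creep '[[-0.01,0.12,0.9,0,0.75],[0,0,0.9,0,0.75],[0,0,0.9,0,0.7],[0,0,0.6,0,0.7],[0,0,0.25,0,0.7],[0,0,0.08,0,0.7],[0,0,0,0,0.6],[0,0,0,0,0.3],[0,0,0,0,0.3],[0,0,0,0,0.3],[0,0,0,0,0.3]]' 25
python3 -c "
from h import *
ex,ey=frame();q=-.5622*ex+.1085*ey;print(q)
plan(*q,164.3,.12)"
```

```text
clock: 29.12
position: [0.4519, 0.2915, 0.0065]
ee_rot: [0.43, 3.111, 0.001]
force: [-0.6, -1.0, 6.9]
width: 0.415
gripper_force: 25.0
[ 0.57058545 -0.04767952]
t 29.12 p [0.4519 0.2915 0.0065] hd 164.3 w 0.415 gf 25.0 F [-0.6 -1.   6.9]
 turn -0.01 then tool x,y units -5.15 -7.36 z units -2.84
```

```bash
python3 -m creep '[[0,0,-0.6,0,0.3],[0,0,-0.9,0,0.3],[0,0,-0.9,0,0.3],[-0.64,-0.92,0,0,0.3],[-0.64,-0.92,0,0,0.3],[-0.64,-0.92,0,0,0.3],[-0.64,-0.92,0,0,0.3],[-0.64,-0.92,0,0,0.3],[-0.64,-0.92,0,0,0.3],[-0.64,-0.92,0,0,0.3],[-0.64,-0.92,0,0,0.3],[0,0,0.2,0,0.3]]' >/dev/null
python3 -m creep '[[0,0,0.6,0,0.3],[0,0,0.6,0,0.3],[0,0,0,0,0.3],[0,0,0,0,0.3]]'
python3 - <<'E'
from h import *
plan(.5706,-.0477,164.3,.0175)
d=grab('wrist');b,g,k=masks(d);z=readout.observe()['position'][2]
circ(d,b,(225,150,295,205),.011,.024,'disc')
V=d['pixels'].min(2)
for t in(150,180):circ(d,(V>t)&g,(232,160,284,228),z+.0145,.0193,'held')
ex,ey=frame();p=readout.observe()['position'][:2];print('tcp',p@ex,p@ey)
E
```

```text
clock: 31.12
position: [0.569, -0.0471, 0.0465]
ee_rot: [0.43, 3.112, 0.0]
force: [-0.2, -0.5, -0.8]
width: 0.423
gripper_force: 25.0
t 31.12 p [ 0.569  -0.0471  0.0465] hd 164.3 w 0.423 gf 25.0 F [-0.2 -0.5 -0.8]
 turn -0.0 then tool x,y units -0.04 -0.0 z units 0.72
disc free ex,ey,r [-0.5615  0.1099  0.0233] fixed [-0.5623  0.1099]
held free ex,ey,r [-0.5605  0.1103  0.0194] fixed [-0.5604  0.1103]
held free ex,ey,r [-0.5609  0.1104  0.0195] fixed [-0.5607  0.1104]
tcp -0.5608655385556179 0.10853821815735948
```

Within about 1 mm. I'll make the small correction, lower, release and retreat.

```bash
python3 -m creep '[[-0.03,-0.01,0.4,0,0.3],[0,0,0.22,0,0.3],[0,0,0.08,0,0.3],[0,0,0.03,0,0.3],[0,0,0,0,0.3],[0,0,0,0,0.5],[0,0,0,0,0.55],[0,0,0,0,0.55],[0,0,-0.3,0,0.55],[0,0,-0.8,0,0.55],[0,0,-0.9,0,0.6],[0,0,-0.9,0,0.6]]' 
python3 -m creep '[[0,0,-0.5,0,0.6],[0,0,0,0,0.6],[0,0,0,0,0.6]]' >/dev/null
python3 - <<'E'
from h import *
ex,ey=frame()
plan(.57,-.047)
d=grab('wrist');b,g,k=masks(d);V=d['pixels'].min(2)
bx,by=bar(d,b|((V>100)&g),.011,(215,130,310,226));print('disc(+bush)',np.dot((bx,by),ex),np.dot((bx,by),ey))
for t in (150,180):
    x,y=bar(d,(V>t)&g,.032,(200,120,315,226));print('bush',np.dot((x,y),ex),np.dot((x,y),ey))
circ(d,b,(225,130,290,180),.011,.024,'disc')
E
```

```text
clock: 32.67
position: [0.5699, -0.0484, 0.1346]
ee_rot: [0.431, 3.111, 0.0]
force: [0.7, -0.7, 1.0]
width: 0.6
gripper_force: 0.0
t 33.05 p [ 0.5695 -0.0483  0.1524] hd 164.3 w 0.601 gf 0.0 F [-0.2 -0.6 -0.3]
 turn 0.0 then tool x,y units -0.0 0.04 z units None
c 0.5714 -0.0465 size 47.2 49.3 ang 164.3 pxrect (234, 155, 50, 51)
disc(+bush) -0.5626927814722155 0.1098800557032736
c 0.5702 -0.0467 size 39.5 37.9 ang 74.3 pxrect (236, 164, 45, 42)
bush -0.5615729624336697 0.10933751051567697
c 0.5702 -0.0467 size 37.7 37.9 ang 164.3 pxrect (237, 164, 43, 42)
bush -0.5615729953641723 0.1093549866149767
disc free ex,ey,r [-0.5614  0.1101  0.0228] fixed [-0.5627  0.1102]
```

```bash
python3 -m creep '[[0,0,-0.5,0,0.6],[0,0,0,0,0.6],[0,0,0,0,0.6],[0,0,0,0,0.6]]' >/dev/null; python3 -c "
from h import *
print(sign_off())"
```

```text
the job is handed in; nothing more can be done
None
```

The job is handed in: the black punch, large stone, black ring and steel bush were laid in that order, each measuring within about 1–2 mm of its blue shape's centre; I never touched the steel punch or small stone.

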